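Fetch the square pattern weight from its paddle-latched case

TASK

Lift the pull bar of the paddle latch on the closed weight case and swing the lid open until it stands upright or beyond, where it stays by itself. Then lift the square pattern weight straight out of its tray pocket by its grip and set it down, not drop it, flat and squarely on the square outline of the pattern board, and let go. Leave the round weight in its pocket and the other things where they are.

Things in the scene. Friction and masses are not known exactly. Their poses are not given: they have to be found in the camera images.
- case: Grey box, 250 (x) x 194 (y) mm outside, walls 80 high, 5 thick; never moves in a run. Origin: centre of underside, z up. Lid hinge along its +y wall, latch at the middle of its -y (front) wall. Inside, a tray (top at z = 36) holds the two weights in 60 mm square pockets 20 deep (floor at z = 16) at x = -55 and +55, y = -20; which weight is in which varies.
- lid (a joint): Lid angle, rad: 0 shut, 1.57 upright, 1.9 stop. Grey plate 252 x 196 x 8 mm (top face at case z = 88 mm when shut); its front edge swings up and over towards the case's +y. Stiff hinge: it stays at any angle it is left at and takes about 5 N at the bar to swing. While the hidden pawl is engaged it cannot be raised.
- lid_hinge (a point): Point on the lid's hinge axis, halfway along: case x = 0, y = +97, z = 80 mm. The axis runs along the case's x.
- paddle (a joint): Paddle angle to the lid, rad: 0 down (latched), 0.6 stop; above 0.35 the hidden pawl is clear. Spring return, 1 to 2.5 N at the bar. Steel plate 66 x 50 x 4 mm on the lid, turning about an axis along case x at case y = -45, z = 90 mm (lid shut); its free end, at the front edge, carries the bar and swings up and back to +y. At its stop, lifting on raises the lid.
- paddle_bar (a point): Middle of the paddle's round steel pull bar: 10 mm diameter, 60 long along case x, a thin leg at each end, its centre 30 mm above the lid's top; at case x = 0, y = -92, z = 118 mm when all is shut. Can be pinched across from above; it turns between the finger pads as the lid swings. It circles about the paddle pivot, then about the lid hinge.
- square_weight: The weight to move, 0.35 to 0.7 kg: steel slab 56 x 56 x 20 mm, flush in its pocket with 2 mm play all round. Its only grip is an upright dark rib on the middle of its top: 12 mm thick (its x), 30 long (its y), 34 high, rib top 54 mm above the underside. Origin: centre of the underside; z up. In the pocket its axes are parallel to the case's.
- round_weight: The other weight, to be left in its pocket: steel disc 56 mm across, 20 mm high, with a round post of 14 mm diameter, 34 mm high on the middle. Origin: centre of the underside.
- pattern_board: Plywood pattern board fixed on the table, 4 mm thick, 230 long (its x), 120 wide (its y); its -x end is cut square, its +x end is a half circle. Black printed outlines: a square 71 mm across near the square end, a circle near the rounded end. Origin: middle of the underside, z up.
- square_outline (a point): Centre of the printed square outline, on the board's top (4 mm above the table), at x = -55 mm, y = 0 of the board; the outline's sides run along the board's x and y.
- bobbin_tin: Small steel tin, 34 mm diameter, 20 mm high, on the tray behind the pockets (hinge side). Leave it. Origin: centre of the underside.
- spool: Wooden thread spool, 30 mm diameter, 36 mm high, standing on the board's circle. Leave it. Origin: centre of the underside.
- tape_roll: Roll of tape lying flat, 80 mm diameter, 45 mm high, to the right of the board. Leave it. Origin: centre of the underside.
- spray_can: Copper-coloured can, 64 mm diameter, about 190 mm high, to the left of the case. Leave it. Origin: centre of the underside.
- mug: White mug, 80 mm diameter, 90 mm high, beyond the board. Leave it. Origin: centre of the underside.

How it is judged:
By the outcome, as a careful person would: the job done as asked, in the order asked, and still so for the second after the job is handed in, with the robot touching nothing.
It also fails if it takes over 58 s, if anything falls off the work surface, if the arm or the gripper's body presses on something with over 40 N, if the wrist force passes 120 N, or if a joint passes its speed limit or range.

ROBOT

A 7-joint arm with a two-finger parallel gripper is mounted at the origin on the work surface. World frame = base frame: x ahead of the robot, y to its left, z up, the work surface at z = 0. Lengths are in mm, angles in rad, forces in N, time in s.
With the tool pointing down it reaches from about 400 to 925 mm from the base axis. Payload 4.1 kg.
Tool frame: the origin (TCP) lies on the centre line of the jaws, within the pads' length; the fingertips stand 22 mm ahead of it and the grasp point (between the pads) lies 3 mm ahead of it (arm.nose_length is the distance from the TCP to the fingertips, in mm); z points along the fingers, y is the line along which they close (so a half turn about z gives the same grasp; the last joint's range is limited). The gripper opens to 85 mm and grips with 20 to 120 N. Pads are 22 mm wide; open, the fingers measure 114 mm over their backs; the gripper's body (76 mm by 85 mm) begins 54 mm behind the grasp point. The pads swing forward as they close: fully open they stand 13 mm farther back than shut.
Start: joints at [-1.432, 0.398, 0.045, 1.537, -0.019, 1.207, -0.051], TCP at [153.092, 631.746, 253.347] pointing down, gripper open.
Joint ranges: [-2.82, 2.82], [-0.49, 2.23], [-1.37, 1.46], [0, 2.46], [-1.36, 4.5], [0.23, 2], [-2.94, 2.94]. Speed limits (rad/s): [2.57, 2.57, 3.14, 3.14, 3.14, 3.14, 3.14].

INTERFACE

Orientations are given as a unit quaternion [w, x, y, z].
In Python, from plant import arm, vision, order gives the robot as it stands. The module is installed in compiled form; this text tells all that it offers.
- The arm moves only by the tool play_rows, never from a script. Its argument "increments" is a list that holds one entry, the list of rows, each a list of 7 numbers: the shift along the tool's x, y, z in m, then the turn, a rotation vector about the tool's x, y, z in degrees, then the finger opening in m, from 0 to 0.0854. A call has 1 to 5 rows; each row shifts and turns the commanded pose from where the row before left it, along the tool's axes as they then stand; what a row does not reach is not made up. A row lasts 1/12 s, in which the tool goes at most 41.7 mm and 7.16 degrees, less where a joint would pass 70% of its speed; a pose out of reach is approached as far as the arm can. A call with a gripper value outside its range is refused whole. The fingers move at their own pace and stop on an object; the grip force is fixed at half the most. Time passes only in rows, so rows that do not move let the fingers close. It gives the time, the measured TCP pose, the force, the opening and the grip force at its end, in the units of the state.
- arm.sense(): the state, without advancing time (a new reading comes with each control period).
- vision.capture(name): name is "side" or "top" or "wrist"; returns a dict with "color" (384x512x3 uint8, blue, green, red), "z_map" (384x512 float32, mm along the optical axis (not along the pixel's ray), 0 where there is no reading), "K" (3x3 intrinsics, pixels), "k1" (the pictures are not rectified: a ray, as slopes to the right and down, at radius r is drawn at 1 + k1 r^2 times it, then the intrinsics apply), "cam_to_world" (4x4, takes a point from camera to world coordinates). Camera axes: x right, y down, z forward; pixel columns grow to the right and rows downward; lengths in mm; the calibration is good to about 2 mm. A picture is of the moment at which its call begins.
- order.hand_in(): hands the job in; it is judged then, once.
Trained networks look in a picture, given as the dict that the camera call returned (one of the last four; its "shot" number tells which), for a name from the list of things; names that differ only in an ending like _2 or _b are one class to them, and where a whole thing is asked for, a point or a joint stands for the part that bears it (a point fixed in the world has none). Each returns a list of dicts, best first, with "p" (0 to 1); they miss things now and then, are a little off and sometimes report something else, mostly with a low value. They report only what shows in the picture. A call takes as long as a camera call.
- vision.boxes_of(label, picture): "pixel" ([column, row] in pixels, amid what is visible of it).
- vision.silhouettes(label, picture): "region" (384x512 bool, what is visible of it) and "pixel" ([column, row] in pixels, amid what is visible of it).
- vision.spot_point(label, picture): "pixel" ([column, row] in pixels: a listed point, or the origin of a listed thing).
The state is a dict: "time_s": time; "qpos": joint angles; "qd": joint speeds; "joint_torque": joint torques, N m; "tool_pos": TCP position; "tool_rot": TCP orientation; "wrist_force": force on the tool from outside, world axes, zero at the start; "torque": the same for the moment, N m; "opening": opening from 0.0 (shut) to 1.0 (fully open); "finger_force": force on a finger pad.
Only numpy, scipy, OpenCV 4.12 (cv2) and the standard library are available. Lean on these libraries where they do the work, as an engineer would, in place of code of your own. Each camera call takes 0.05 s, during which the arm holds its last target. There are 200 camera calls.

## Working session

There is one attempt and no reset: what is moved stays moved. The work goes in short steps, Python scripts to look and compute and a tool call to move; the robot and the scene stay as the last step left them, time stands still between calls to the robot, and variables do not carry over. Pictures are saved under pics/ and viewed, at most 10 in all, crops included, and the job is handed in when it is done.

Besides the shell and the picture viewer there is one more tool, called after "Emit:" as name(argument=value, ...), one argument or row to a line, values as JSON. play_rows: Moves the arm, as the interface text tells. Its arguments: {"type":"object","properties":{"increments":{"type":"array","items":{"type":"array","items":{"type":"array","items":{"type":"number"}}}}},"required":["increments"]}

```bash
mkdir -p pics
cat > h.py <<'E'
import numpy as np, cv2
from scipy.spatial.transform import Rotation as R
from plant import arm, vision, order
def ray(pic,px):
    K=pic["K"]; d=np.array([(px[0]-K[0,2])/K[0,0],(px[1]-K[1,2])/K[1,1]]); s=d.copy()
    for _ in range(20): s=d/(1+pic["k1"]*(s@s))
    return s
def at_depth(pic,px,z):
    s=ray(pic,px); return (pic["cam_to_world"]@np.array([s[0]*z,s[1]*z,z,1]))[:3]
def at_height(pic,px,h):
    M=pic["cam_to_world"]; s=ray(pic,px); d=M[:3,:3]@np.array([s[0],s[1],1]); o=M[:3,3]
    return o+d*(h-o[2])/d[2]
def cloud(pic,mask=None):
    z=pic["z_map"]; m=z>0
    if mask is not None: m&=mask
    v,u=np.nonzero(m); K=pic["K"]
    d=np.stack([(u-K[0,2])/K[0,0],(v-K[1,2])/K[1,1]],1); s=d.copy()
    for _ in range(20): s=d/(1+pic["k1"]*(s**2).sum(1,keepdims=True))
    zz=z[v,u]; P=np.c_[s*zz[:,None],zz]; M=pic["cam_to_world"]
    return P@M[:3,:3].T+M[:3,3]
def save(pic,n): cv2.imwrite(f"pics/{n}.png",pic["color"])
def st():
    s=arm.sense(); q=s["tool_rot"]; r=R.from_quat([q[1],q[2],q[3],q[0]]); return s,r
E
python3 - <<'E'
from h import *
np.set_printoptions(precision=1,suppress=True)
s,r=st(); print(s["time_s"],s["tool_pos"],r.as_matrix(),s["opening"],arm.nose_length)
ims=[]
for c in("top","side"):
    p=vision.capture(c); ims.append(p["color"]); print(c,p["cam_to_world"][:3,3],p["cam_to_world"][:3,2],p["K"][0,0])
    for n in("paddle_bar","lid_hinge","square_outline","case","pattern_board","lid","spray_can","mug","tape_roll","spool"):
        for d in vision.spot_point(n,p)[:1]:
            h={"paddle_bar":118,"lid_hinge":80,"square_outline":4}.get(n,0)
            print(n,d["p"],d["pixel"],at_height(p,d["pixel"],h))
    for n in("lid","pattern_board","paddle"):
        for d in vision.silhouettes(n,p)[:1]:
            P=cloud(p,d["region"]); 
            h=np.median(P[:,2]); Q=P[abs(P[:,2]-h)<6]
            print(n,d["p"],len(P),h,cv2.minAreaRect(Q[:,:2].astype(np.float32)))
cv2.imwrite("pics/a.png",cv2.resize(np.hstack(ims),(800,300)))
E
```

```text
0.0 [152.9 631.1 252.2] [[-1.   0.2 -0. ]
 [ 0.2  1.  -0. ]
 [-0.  -0.  -1. ]] 0.996869306168351 22.0
top [ 529.2  -19.2 1210.8] [ 0.1 -0.  -1. ] 420.41357730154715
paddle_bar 0.65 [241.0, 227.1] [522.1   5.4 118. ]
lid_hinge 0.73 [170.8, 205.6] [574.4 197.1  80. ]
square_outline 0.77 [347.3, 256.2] [ 446.  -298.4    4. ]
case 0.77 [206.4, 215.2] [552.7 108.6   0. ]
pattern_board 0.7 [348.1, 239.9] [ 492.4 -301.     0. ]Traceback (most recent call last):
  File "<stdin>", line 8, in <module>
ValueError: it knows: bobbin_tin, case, lid_hinge, mug, paddle_bar, pattern_board, round_weight, spool, spray_can, square_outline, square_weight, tape_roll
```

Run:
```python
from h import *
np.set_printoptions(precision=1,suppress=True)
ims=[]
for c in("top","side"):
    p=vision.capture(c); ims.append(p["color"]); print(c,p["cam_to_world"][:3,3],p["cam_to_world"][:3,2])
    for n in("paddle_bar","lid_hinge","square_outline","case","pattern_board","spray_can","mug","tape_roll","spool"):
        for d in vision.spot_point(n,p)[:1]:
            h={"paddle_bar":118,"lid_hinge":80,"square_outline":4}.get(n,0)
            print(n,d["p"],d["pixel"],at_height(p,d["pixel"],h))
    for n in("case","pattern_board","paddle_bar"):
      try:
        for d in vision.silhouettes(n,p)[:1]:
            P=cloud(p,d["region"]); h=np.median(P[:,2])
            for lo,hi in((h-5,h+5),(108,125)):
                Q=P[(P[:,2]>lo)&(P[:,2]<hi)]
                if len(Q)>3: print(n,d["p"],len(P),h,len(Q),cv2.minAreaRect(Q[:,:2].astype(np.float32)))
      except ValueError as e: print(e)
cv2.imwrite("pics/a.png",cv2.resize(np.hstack(ims),(800,300)))
```

```text
top [ 529.2  -19.2 1210.8] [ 0.1 -0.  -1. ]
paddle_bar 0.63 [234.8, 224.2] [529.2  21.7 118. ]
lid_hinge 0.63 [168.3, 203.7] [579.3 204.1  80. ]
square_outline 0.77 [347.6, 257.1] [ 443.5 -299.3    4. ]
case 0.73 [207.3, 216.0] [550.5 105.9   0. ]
pattern_board 0.96 [347.6, 238.6] [ 496.1 -299.5    0. ]
spray_can 0.81 [104.4, 179.0] [649.7 410.4   0. ]
mug 0.56 [310.0, 142.5] [ 772.9 -186.5    0. ]
tape_roll 0.72 [407.1, 212.3] [ 576.1 -473.4    0. ]
spool 0.41 [346.3, 221.6] [ 544.9 -295.2    0. ]
case 0.79 7169 89.61511617289148 6500 ((552.656494140625, 112.7342758178711), (203.17481994628906, 253.1895294189453), 76.91177368164062)
case 0.79 7169 89.61511617289148 70 ((531.4112548828125, 19.62981414794922), (9.745640754699707, 67.42814636230469), 76.52765655517578)
paddle_bar 0.56 555 94.7842255951823 427 ((537.2461547851562, 42.18703079223633), (56.79220199584961, 68.79669952392578), 77.18230438232422)
paddle_bar 0.56 555 94.7842255951823 70 ((531.4112548828125, 19.62981414794922), (9.745640754699707, 67.42814636230469), 76.52765655517578)
side [  204.5 -1229.3   986.1] [ 0.3  0.8
[... 410 characters left out ...]
. ]
case 0.73 3803 86.83270085525089 1922 ((550.5532836914062, 104.93467712402344), (208.232177734375, 245.97537231445312), 77.21160888671875)
case 0.73 3803 86.83270085525089 67 ((528.0762939453125, 17.04304313659668), (15.889403343200684, 65.58954620361328), 73.92626953125)
pattern_board 0.83 2109 4.32545295850889 2059 ((493.0631103515625, -296.3771057128906), (230.0198211669922, 127.34577941894531), 4.01856803894043)
paddle_bar 0.54 198 94.88691830421476 114 ((533.911376953125, 39.4350471496582), (58.30207443237305, 62.71703338623047), 76.46540832519531)
paddle_bar 0.54 198 94.88691830421476 66 ((528.179931640625, 17.013172149658203), (15.889403343200684, 65.373779296875), 73.92626953125)
```

View pics/a.png

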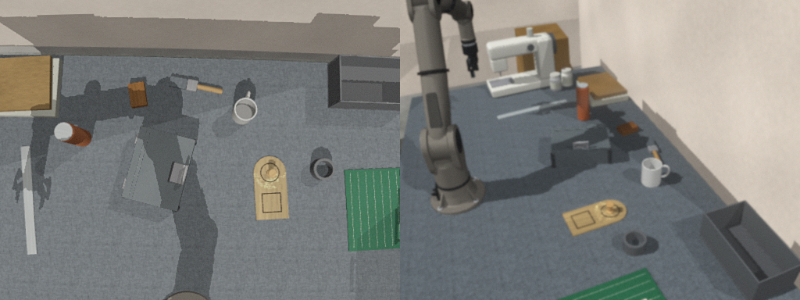

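The top view shows the case at left-centre, with its latch facing the board at about (180,172). The board is at (270,188), with the square outline at (271,203) nearer the robot. I'll work out the move to a point above the bar.

```bash
cat >> h.py <<'E'
def tgt(pos,yaw=None,ydir=None,tilt=None,zdir=None):
    """print shift in tool axes (mm) and rotvec (deg) to target; ydir: wanted tool y, zdir: wanted tool z"""
    s,r=st(); d=np.array(pos)-np.array(s["tool_pos"])
    out=r.inv().apply(d); rv=np.zeros(3)
    if ydir is not None:
        z=np.array(zdir if zdir is not None else [0,0,-1.]);z/=np.linalg.norm(z); y=np.array(ydir,float); y-=z*(y@z); y/=np.linalg.norm(y)
        if y@r.as_matrix()[:,1]<0: y=-y
        T=R.from_matrix(np.c_[np.cross(y,z),y,z]); rv=(r.inv()*T).as_rotvec(degrees=True)
    print("t",s["time_s"],"pos",np.round(s["tool_pos"],1),"shift",out.round(1),"rot",rv.round(2))
    return out,rv
E
python3 - <<'E'
from h import *
s,r=st(); print(r.as_matrix().round(4))
tgt([530,20,255],ydir=[.2266,.974,0])
E
```

```text
[[-9.719e-01  2.355e-01  0.000e+00]
 [ 2.355e-01  9.719e-01  1.000e-04]
 [-0.000e+00  1.000e-04 -1.000e+00]]
t 1.6 pos [153.1 631.8 253.4] shift [-510.4 -505.8   -1.7] rot [ 0.01  0.   -0.52]
```

Emit:
play_rows(
  increments=[
    [[-0.0255,-0.0253,0,0,0,0,0.085],[-0.0255,-0.0253,0,0,0,0,0.085],[-0.0255,-0.0253,0,0,0,0,0.085],[-0.0255,-0.0253,0,0,0,0,0.085],[-0.0255,-0.0253,0,0,0,0,0.085]],
  ],
)

```text
time_s: 2.02
tool_pos: [247.9, 477.2, 253.4]
tool_rot: [0.0, 0.118, 0.993, 0.0]
wrist_force: [0.3, 0.0, 0.6]
opening: 0.995
finger_force: 0.0
```

Emit:
play_rows(
  increments=[
    [[-0.0255,-0.0253,0,0,0,0,0.085],[-0.0255,-0.0253,0,0,0,0,0.085],[-0.0255,-0.0253,0,0,0,0,0.085],[-0.0255,-0.0253,0,0,0,0,0.085],[-0.0255,-0.0253,0,0,0,0,0.085]],
  ],
)

```text
time_s: 2.43
tool_pos: [342.1, 324.2, 253.6]
tool_rot: [0.0, 0.119, 0.993, 0.0]
wrist_force: [0.8, 0.3, 0.4]
opening: 0.994
finger_force: 0.0
```

Emit:
play_rows(
  increments=[
    [[-0.0255,-0.0253,0,0,0,0,0.085],[-0.0255,-0.0253,0,0,0,0,0.085],[-0.0255,-0.0253,0,0,0,0,0.085],[-0.0255,-0.0253,0,0,0,0,0.085],[-0.0255,-0.0253,0,0,0,0,0.085]],
  ],
)

```text
time_s: 2.85
tool_pos: [436.1, 171.2, 253.7]
tool_rot: [0.0, 0.119, 0.993, 0.001]
wrist_force: [0.7, 0.4, -0.5]
opening: 0.996
finger_force: 0.0
```

Emit:
play_rows(
  increments=[
    [[-0.0255,-0.0253,0,0,0,0,0.085],[-0.0255,-0.0253,0,0,0,0,0.085],[-0.0255,-0.0253,0,0,0,0,0.085],[-0.0255,-0.0253,0,0,0,-0.5,0.085],[0,0,0,0,0,0,0.085]],
  ],
)

```text
time_s: 3.27
tool_pos: [513.7, 42.5, 254.1]
tool_rot: [0.002, 0.12, 0.993, -0.002]
wrist_force: [-0.4, -0.1, 1.4]
opening: 0.998
finger_force: 0.0
```

Run:
```python
from h import *
np.set_printoptions(precision=1,suppress=True)
p=vision.capture("wrist"); save(p,"w1"); print(p["cam_to_world"][:3,3])
for d in vision.spot_point("paddle_bar",p)[:2]: print(d["p"],d["pixel"],at_height(p,d["pixel"],118))
P=cloud(p); print(len(P))
B=P[(P[:,2]>109)&(P[:,2]<128)&(abs(P[:,0]-530)<60)&(abs(P[:,1]-20)<40)]
print(len(B), B[:,2].max() if len(B) else 0, cv2.minAreaRect(B[:,:2].astype(np.float32)) if len(B)>3 else 0)
L=P[(P[:,2]>80)&(P[:,2]<92)]; print(np.median(L[:,2]),cv2.minAreaRect(L[:,:2].astype(np.float32)))
tgt([530,20,118])
```

```text
[447.5  58.7 373. ]
0.58 [236.9, 213.6] [529.6  19.2 118. ]
195773
749 122.99119649030351 ((527.8143920898438, 20.06485366821289), (10.013033866882324, 69.47697448730469), 76.96549224853516)
86.7508749532833 ((618.9486083984375, 50.57476806640625), (273.7393798828125, 491.6647033691406), 52.22738265991211)
t 3.3667 pos [511.2  48.9 253.4] shift [-25.  -23.8 135.4] rot [0. 0. 0.]
```

View pics/w1.png

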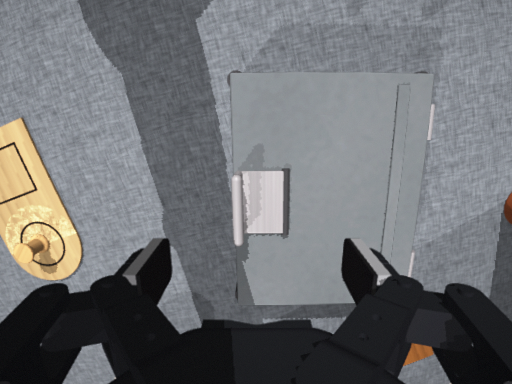

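The wrist view shows the bar at about (237,212), parallel to the tool's x axis and centred near (529, 20) at z = 118. The paddle lies to its right. Next I'll descend.

Emit:
play_rows(
  increments=[
    [[-0.012,-0.012,0,0,0,0,0.085],[-0.012,-0.012,0.01,0,0,0,0.085],[0,0,0.03,0,0,0,0.085],[0,0,0.03,0,0,0,0.085],[0,0,0.03,0,0,0,0.085]],
  ],
)

```text
time_s: 3.78
tool_pos: [528.6, 23.6, 152.5]
tool_rot: [0.0, 0.113, 0.994, 0.001]
wrist_force: [0.1, -0.4, 0.2]
opening: 0.993
finger_force: 0.0
```

Emit:
play_rows(
  increments=[
    [[0,0,0.015,0,0,0,0.085],[0,0,0.015,0,0,0,0.085],[0,0,0,0,0,0,0.07],[0,0,0,0,0,0,0.05],[0,0,0,0,0,0,0.04]],
  ],
)

```text
time_s: 4.2
tool_pos: [529.2, 22.7, 124.2]
tool_rot: [0.001, 0.114, 0.994, 0.001]
wrist_force: [0.3, -0.5, -0.0]
opening: 0.599
finger_force: 0.0
```

Run:
```python
from h import *
s,r=st(); print(s["opening"],s["wrist_force"]); tgt([529,20,123],ydir=[.2266,.974,0])
```

```text
0.5993779023371374 [ 0.31975486 -0.51428656 -0.0005446 ]
t 4.2 pos [529.2  22.7 124.2] shift [-0.4 -2.7  1.2] rot [0.07 0.07 0.06]
```

Emit:
play_rows(
  increments=[
    [[0,-0.0025,0,0,0,0,0.03],[0,0,0,0,0,0,0.02],[0,0,0,0,0,0,0.012],[0,0,0,0,0,0,0.006],[0,0,0,0,0,0,0]],
  ],
)

```text
time_s: 4.62
tool_pos: [528.8, 19.9, 124.1]
tool_rot: [0.001, 0.114, 0.993, 0.001]
wrist_force: [-0.5, 1.9, 4.4]
opening: 0.086
finger_force: 58.6
```

Emit:
play_rows(
  increments=[
    [[0,0,0,0,0,0,0],[0,0,0,0,0,0,0],[0,0,0,0,0,0,0]],
  ],
)

```text
time_s: 4.87
tool_pos: [528.8, 19.8, 124.0]
tool_rot: [0.001, 0.114, 0.993, 0.001]
wrist_force: [-1.1, 2.7, 6.9]
opening: 0.093
finger_force: 58.8
```

```bash
cat > plan.py <<'E'
import numpy as np
def bar(a,t):
    y,z=-47*np.cos(a)+28*np.sin(a),47*np.sin(a)+28*np.cos(a)
    y+=-45-97; z+=90-80
    return np.array([y*np.cos(t)+z*np.sin(t),-y*np.sin(t)+z*np.cos(t)])
K=0.4; off=3.
def tcp(a,t):
    f=K*t; return bar(a,t)+off*np.array([np.sin(f),np.cos(f)])
w=[(.12*i,0) for i in range(6)]+[(.6,1.75*i/30) for i in range(1,31)]
for k in range(len(w)-1):
    d=tcp(*w[k+1])-tcp(*w[k]); f=K*w[k][1]
    ty=d[0]*np.cos(f)-d[1]*np.sin(f); tz=-(d[0]*np.sin(f)+d[1]*np.cos(f))
    print(k,np.round([ty,tz,np.degrees(K*(w[k+1][1]-w[k][1]))],1), bar(*w[k+1]).round())
E
python3 plan.py
```

```text
0 [ 3.7 -5.4  0. ] [-185.   43.]
1 [ 4.3 -4.9  0. ] [-181.   48.]
2 [ 4.9 -4.4  0. ] [-176.   53.]
3 [ 5.4 -3.8  0. ] [-171.   57.]
4 [ 5.8 -3.1  0. ] [-165.   60.]
5 [ 3.8 -9.5  1.3] [-161.   69.]
6 [ 4.2 -9.4  1.3] [-157.   78.]
7 [ 4.5 -9.2  1.3] [-152.   87.]
8 [ 4.8 -9.1  1.3] [-147.   96.]
9 [ 5.1 -8.9  1.3] [-141.  105.]
10 [ 5.4 -8.7  1.3] [-135.  113.]
11 [ 5.7 -8.5  1.3] [-128.  120.]
12 [ 6.  -8.3  1.3] [-121.  127.]
13 [ 6.3 -8.1  1.3] [-113.  134.]
14 [ 6.6 -7.9  1.3] [-105.  141.]
15 [ 6.9 -7.7  1.3] [-96. 147.]
16 [ 7.1 -7.4  1.3] [-88. 152.]
17 [ 7.4 -7.2  1.3] [-79. 157.]
18 [ 7.6 -6.9  1.3] [-69. 161.]
19 [ 7.9 -6.6  1.3] [-60. 165.]
20 [ 8.1 -6.4  1.3] [-50. 168.]
21 [ 8.3 -6.1  1.3] [-40. 171.]
22 [ 8.5 -5.8  1.3] [-30. 173.]
23 [ 8.7 -5.5  1.3] [-20. 174.]
24 [ 8.9 -5.2  1.3] [-10. 175.]
25 [ 9.1 -4.9  1.3] [  0. 175.]
26 [ 9.2 -4.5  1.3] [ 10. 175.]
27 [ 9.4 -4.2  1.3] [ 21. 174.]
28 [ 9.5 -3.9  1.3] [ 31. 173.]
29 [ 9.7 -3.6  1.3] [ 41. 171.]
30 [ 9.8 -3.2  1.3] [ 51. 168.]
31 [ 9.9 -2.9  1.3] [ 60. 165.]
32 [10.  -2.5  1.3] [ 70. 161.]
33 [10.1 -2.2  1.3] [ 79. 157.]
34 [10.1 -1.8  1.3] [ 88. 152.]
```

Emit:
play_rows(
  increments=[
    [[0,0.0037,-0.0054,0,0,0,0],[0,0.0043,-0.0049,0,0,0,0],[0,0.0049,-0.0044,0,0,0,0],[0,0.0054,-0.0038,0,0,0,0],[0,0.0058,-0.0031,0,0,0,0]],
  ],
)

```text
time_s: 5.28
tool_pos: [532.8, 37.9, 145.1]
tool_rot: [-0.001, 0.115, 0.993, -0.004]
wrist_force: [-0.2, -8.6, 0.2]
opening: 0.094
finger_force: 58.5
```

Emit:
play_rows(
  increments=[
    [[0,0.0038,-0.0095,1.3,0,0,0],[0,0.0042,-0.0094,1.3,0,0,0],[0,0.0045,-0.0092,1.3,0,0,0]],
  ],
)

```text
time_s: 5.53
tool_pos: [535.6, 49.9, 172.7]
tool_rot: [-0.005, 0.116, 0.993, -0.039]
wrist_force: [2.1, -10.2, -4.3]
opening: 0.093
finger_force: 59.0
```

Emit:
play_rows(
  increments=[
    [[0,0.0048,-0.0091,1.3,0,0,0],[0,0.0051,-0.0089,1.3,0,0,0],[0,0.0054,-0.0087,1.3,0,0,0],[0,0.0057,-0.0085,1.3,0,0,0],[0,0.006,-0.0083,1.3,0,0,0]],
  ],
)

```text
time_s: 5.95
tool_pos: [542.8, 81.0, 213.3]
tool_rot: [-0.012, 0.115, 0.989, -0.095]
wrist_force: [0.9, -9.5, -1.5]
opening: 0.091
finger_force: 58.6
```

Emit:
play_rows(
  increments=[
    [[0,0.0063,-0.0081,1.3,0,0,0],[0,0.0066,-0.0079,1.3,0,0,0],[0,0.0069,-0.0077,1.3,0,0,0],[0,0.0071,-0.0074,1.3,0,0,0],[0,0.0074,-0.0072,1.3,0,0,0]],
  ],
)

```text
time_s: 6.37
tool_pos: [552.3, 122.1, 243.3]
tool_rot: [-0.018, 0.115, 0.982, -0.151]
wrist_force: [-1.2, -8.6, 0.8]
opening: 0.088
finger_force: 58.8
```

Run:
```python
from h import *
s,r=st(); C=np.array([552,112]); y=np.array([.2266,.974]); P=np.array(s["tool_pos"])
print("case y rel hinge",(P[:2]-C)@y-97,"x",(P[:2]-C)@[.974,-.2266],"z",P[2]-80,s["qpos"],s["wrist_force"])
p=vision.capture("side"); cv2.imwrite("pics/s1.png",cv2.resize(p["color"][100:292,130:386],(768,576)))
```

```text
case y rel hinge -87.13220995768552 x -2.000503169462326 z 163.28332570862935 [-0.85078153  0.39928039  0.56135185  1.6707117   0.05346314  1.28934467
  1.00976889] [-1.22817765 -8.61964159  0.82083857]
```

View pics/s1.png

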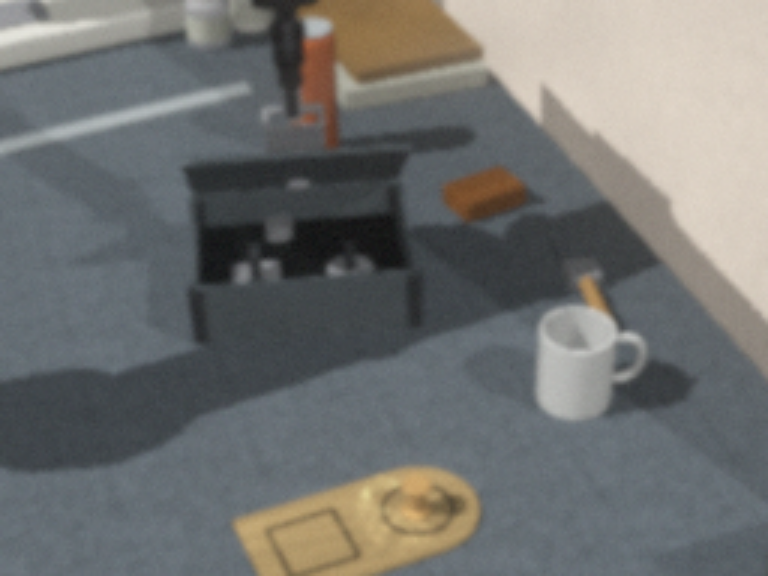

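The lid is half open and following the plan. The inside shows the square weight at the left (255,265) and the round one at the right (348,262). I'll keep going.

Emit:
play_rows(
  increments=[
    [[0,0.0076,-0.0069,1.3,0,0,0],[0,0.0079,-0.0066,1.3,0,0,0],[0,0.0081,-0.0064,1.3,0,0,0],[0,0.0083,-0.0061,1.3,0,0,0],[0,0.0085,-0.0058,1.3,0,0,0]],
  ],
)

```text
time_s: 6.83
tool_pos: [563.3, 169.4, 261.1]
tool_rot: [-0.025, 0.114, 0.971, -0.207]
wrist_force: [-2.4, -7.5, 8.5]
opening: 0.088
finger_force: 59.3
```

Emit:
play_rows(
  increments=[
    [[0,0.0087,-0.0055,1.3,0,0,0],[0,0.0089,-0.0052,1.3,0,0,0],[0,0.0091,-0.0049,1.3,0,0,0],[0,0.0092,-0.0045,1.3,0,0,0],[0,0.0094,-0.0042,1.3,0,0,0]],
  ],
)

```text
time_s: 7.25
tool_pos: [575.2, 220.9, 265.4]
tool_rot: [-0.03, 0.113, 0.958, -0.261]
wrist_force: [-4.0, -3.5, 15.7]
opening: 0.088
finger_force: 59.2
```

Emit:
play_rows(
  increments=[
    [[0,0.0095,-0.0039,1.3,0,0,0],[0,0.0097,-0.0036,1.3,0,0,0],[0,0.0098,-0.0032,1.3,0,0,0],[0,0.0099,-0.0029,1.3,0,0,0],[0,0.01,-0.0025,1.3,0,0,0]],
  ],
)

```text
time_s: 7.67
tool_pos: [587.3, 273.1, 252.7]
tool_rot: [-0.035, 0.109, 0.943, -0.312]
wrist_force: [-0.7, 2.6, 15.4]
opening: 0.084
finger_force: 60.5
```

Run:
```python
from h import *
s,r=st(); C=np.array([552,112]); y=np.array([.2266,.974]); P=np.array(s["tool_pos"])
print("case y rel hinge",(P[:2]-C)@y-97,"x",(P[:2]-C)@[.974,-.2266],"z",P[2]-80,s["qpos"],s["wrist_force"])
```

```text
case y rel hinge 67.89563441324643 x -2.1092783847605285 z 172.70755013431534 [-0.98206329  0.73563243  0.53829133  1.2473347   0.11722323  1.67359865
  0.8403426 ] [-0.67593264  2.56831883 15.35492547]
```

Emit:
play_rows(
  increments=[
    [[0,0.0101,-0.0022,1.3,0,0,0],[0,0.0101,-0.001,1.3,0,0,0],[0,0.0101,0,0,0,0,0],[0,0,0,0,0,0,0]],
  ],
)

```text
time_s: 8.0
tool_pos: [594.1, 303.8, 235.5]
tool_rot: [-0.034, 0.106, 0.938, -0.329]
wrist_force: [2.6, 11.0, 13.6]
opening: 0.086
finger_force: 62.2
```

Run:
```python
from h import *
s,r=st(); C=np.array([552,112]); y=np.array([.2266,.974]); P=np.array(s["tool_pos"])
print("case y rel hinge",(P[:2]-C)@y-97,"z",P[2]-80,s["wrist_force"])
p=vision.capture("side"); cv2.imwrite("pics/s2.png",cv2.resize(p["color"][70:262,130:386],(768,576)))
Q=cloud(p); c=np.c_[(Q[:,:2]-C)@[.974,-.2266],(Q[:,:2]-C)@y-97,Q[:,2]-80]
m=(abs(c[:,0])<120)&(c[:,1]>-30)&(c[:,1]<110)&(c[:,2]>20)&(c[:,2]<190)&(abs(c[:,0])>60)
for z in range(20,200,20):
    k=m&(abs(c[:,2]-z)<10); print(z,k.sum(),np.median(c[k,1]) if k.any() else None)
```

```text
case y rel hinge 99.39056250458754 z 155.46066724592856 [ 2.55098242 10.98899738 13.59030509]
20 90 1.1466331146801778
40 185 4.037540738825044
60 185 8.992319315546453
80 183 13.894649188734519
100 184 18.15453738168869
120 190 22.754441431870298
140 200 27.39169313776535
160 192 32.240027636686975
180 192 36.009866355236795
```

View pics/s2.png

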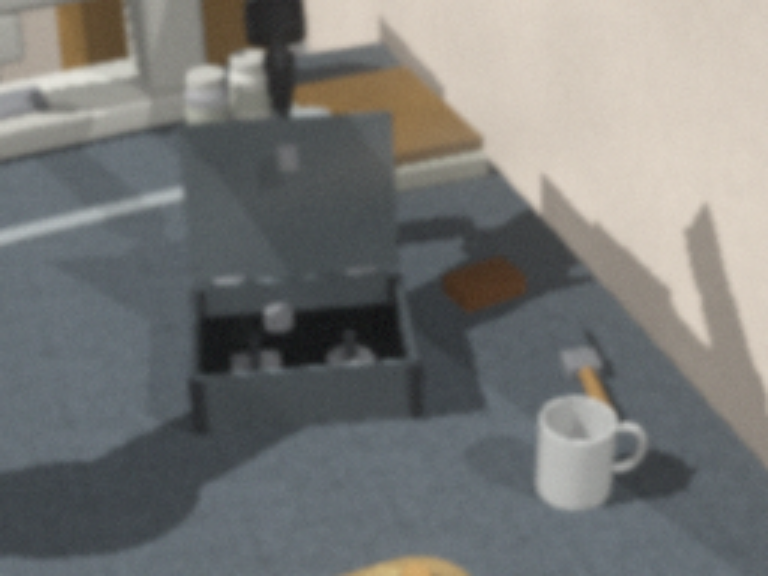

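The lid is at about 1.79 rad, past upright. I'll let go of the bar.

Emit:
play_rows(
  increments=[
    [[0,0,0,0,0,0,0.014],[0,0,0,0,0,0,0.02],[0,0,0,0,0,0,0.024],[0,0,0,0,0,0,0.024],[0,0,-0.005,0,0,0,0.024]],
  ],
)

```text
time_s: 8.47
tool_pos: [593.2, 299.6, 235.1]
tool_rot: [-0.04, 0.108, 0.936, -0.333]
wrist_force: [-1.1, -1.8, -0.4]
opening: 0.28
finger_force: 0.6
```

Emit:
play_rows(
  increments=[
    [[0,0,-0.01,0,0,0,0.024],[0,0,-0.015,0,0,0,0.024],[0,0,-0.02,0,0,0,0.024],[0,0,-0.03,0,0,0,0.024],[0,0,-0.03,0,0,0,0.024]],
  ],
)

```text
time_s: 8.88
tool_pos: [608.5, 365.7, 318.0]
tool_rot: [-0.039, 0.108, 0.936, -0.332]
wrist_force: [0.0, 0.2, 1.4]
opening: 0.28
finger_force: 0.0
```

Run:
```python
from h import *
np.set_printoptions(precision=1,suppress=True)
C=np.array([552,112]); y=np.array([.2266,.974]); x=np.array([.974,-.2266])
print(st()[0]["qpos"])
for n in("side","top"):
    p=vision.capture(n)
    Q=cloud(p); c=np.c_[(Q[:,:2]-C)@x,(Q[:,:2]-C)@y-97,Q[:,2]-80]
    m=(abs(c[:,0])<120)&(c[:,1]>-30)&(c[:,1]<110)&(abs(c[:,0])>60)
    print(n,[np.median(c[m&(abs(c[:,2]-z)<10),1]) for z in (40,160)])
    for w in("square_weight","round_weight"):
        for d in vision.spot_point(w,p)[:1]:
            P=at_height(p,d["pixel"],16); print(w,d["p"],d["pixel"],P,(P[:2]-C)@x,(P[:2]-C)@y)
s=C-55*x-20*y; print("expected sq",s)
tgt([*s,270],ydir=x)
```

```text
[-1.   0.9  0.5  0.9  0.1  2.   0.9]
side [np.float64(5.402952293568376), np.float64(35.34203762966621)]
square_weight 0.54 [297.0, 316.9] [ 551.1 -494.    16. ] 136.47819191506136 -590.4521611350976
round_weight 0.59 [225.2, 109.1] [720.  765.2  16. ] 15.653660324474616 674.2921623663598
top [np.float64(7.928900860385866), np.float64(37.7901759387433)]
square_weight 0.7 [205.3, 236.1] [493.3 108.   16. ] -56.30305517824806 -17.18906307782899
round_weight 0.74 [217.8, 198.5] [600.8  76.1  16. ] 55.673951932791695 -23.944677605853542
expected sq [493.9 105. ]Traceback (most recent call last):
  File "<stdin>", line 14, in <module>
  File "h.py", line 29, in tgt
    z=np.array(zdir if zdir is not None else [0,0,-1.]);z/=np.linalg.norm(z); y=np.array(ydir,float); y-=z*(y@z); y/=np.linalg.norm(y)
                                                                                                            ~^~
ValueError: matmul: Input operand 1 has a mismatch in its core dimension 0, with gufunc signature (n?,k),(k,m?)->(n?,m?) (size 3 is different from 2)
```

Emit:
play_rows(
  increments=[
    [[0,0,-0.006,-7,0,0,0.024],[0,0,-0.006,-7,0,0,0.03],[0,0,-0.006,-7,0,0,0.04],[0,0,-0.006,-7,0,0,0.05],[0,0,-0.006,-7,0,0,0.06]],
  ],
)

```text
time_s: 9.6
tool_pos: [611.3, 377.3, 344.3]
tool_rot: [-0.004, 0.115, 0.993, -0.032]
wrist_force: [0.8, -0.7, 1.3]
opening: 0.695
finger_force: 0.0
```

Emit:
play_rows(
  increments=[
    [[0,0,-0.006,-4,0,0,0.06],[0,0,0,0,0,0,0.06]],
  ],
)

```text
time_s: 9.77
tool_pos: [612.7, 372.1, 353.3]
tool_rot: [0.001, 0.118, 0.993, 0.001]
wrist_force: [1.5, -1.3, 0.4]
opening: 0.704
finger_force: 0.0
```

Run:
```python
from h import *
s,r=st(); print(r.as_matrix().round(3),s["qpos"].round(2) if hasattr(s["qpos"],'round') else s["qpos"])
tgt([494,105,345],ydir=[.974,-.2266,0])
```

```text
[[-0.972  0.234  0.003]
 [ 0.234  0.972  0.002]
 [-0.002  0.002 -1.   ]] [-0.88  0.51  0.44  1.21 -0.21  1.46  0.88]
t 9.7667 pos [612.7 372.1 353.3] shift [  52.8 -287.5    7.5] rot [ 2.000e-01 -1.000e-02  8.954e+01]
```

Emit:
play_rows(
  increments=[
    [[0.0066,-0.036,0,0,0,0,0.06],[0.0066,-0.036,0,0,0,0,0.06],[0.0066,-0.036,0,0,0,0,0.06],[0.0066,-0.036,0,0,0,0,0.06],[0.0066,-0.036,0,0,0,0,0.06]],
  ],
)

```text
time_s: 10.18
tool_pos: [537.1, 209.2, 348.4]
tool_rot: [-0.002, 0.114, 0.994, -0.002]
wrist_force: [-0.1, -0.4, 0.9]
opening: 0.7
finger_force: 0.0
```

Emit:
play_rows(
  increments=[
    [[0.0066,-0.036,0,0,0,0,0.06],[0.0066,-0.036,0,0,0,0,0.06],[0.0066,-0.036,0,0,0,0,0.06],[0,0,0,0,0,7,0.06],[0,0,0,0,0,7,0.06]],
  ],
)

```text
time_s: 10.6
tool_pos: [493.7, 107.1, 349.5]
tool_rot: [-0.001, 0.239, 0.971, -0.001]
wrist_force: [0.2, 1.3, -0.2]
opening: 0.703
finger_force: 0.0
```

Emit:
play_rows(
  increments=[
    [[0,0,0,0,0,7,0.06],[0,0,0,0,0,7,0.06],[0,0,0,0,0,7,0.06],[0,0,0,0,0,7,0.06],[0,0,0,0,0,7,0.06]],
  ],
)

```text
time_s: 11.02
tool_pos: [494.2, 110.0, 348.9]
tool_rot: [-0.001, 0.518, 0.855, -0.002]
wrist_force: [0.7, -0.6, 0.0]
opening: 0.702
finger_force: 0.0
```

Emit:
play_rows(
  increments=[
    [[0,0,0,0,0,7,0.06],[0,0,0,0,0,7,0.06],[0,0,0,0,0,7,0.06],[0,0,0,0,0,7,0.06],[0,0,0,0,0,5.5,0.06]],
  ],
)

```text
time_s: 11.43
tool_pos: [494.2, 110.1, 349.0]
tool_rot: [-0.0, 0.742, 0.67, -0.002]
wrist_force: [-0.9, 0.0, -1.6]
opening: 0.704
finger_force: 0.0
```

Emit:
play_rows(
  increments=[
    [[0,0,0,0,0,0,0.06]],
  ],
)

```text
time_s: 11.52
tool_pos: [494.3, 110.1, 349.1]
tool_rot: [-0.0, 0.741, 0.671, -0.002]
wrist_force: [-0.1, 0.1, -0.2]
opening: 0.704
finger_force: 0.0
```

Run:
```python
from h import *
np.set_printoptions(precision=1,suppress=True)
C=np.array([552,112]); y=np.array([.2266,.974]); x=np.array([.974,-.2266])
p=vision.capture("wrist"); save(p,"w2"); print(p["cam_to_world"][:3,3])
Q=cloud(p); c=np.c_[(Q[:,:2]-C)@x,(Q[:,:2]-C)@y,Q[:,2]]
for sx in(-55,55):
    m=(abs(c[:,0]-sx)<40)&(abs(c[:,1]+20)<45)
    for lo,hi in((60,80),(30,42)):
        k=m&(c[:,2]>lo)&(c[:,2]<hi); print(sx,lo,k.sum(),cv2.minAreaRect(c[k,:2].astype(np.float32)) if k.sum()>3 else 0, np.median(c[k,2]) if k.any() else 0)
for w in("square_weight","round_weight"):
    for d in vision.spot_point(w,p)[:1]:
        P=at_height(p,d["pixel"],16); print(w,d["p"],d["pixel"],P,(P[:2]-C)@x,(P[:2]-C)@y)
tgt([493.9,105,100],ydir=[*x,0])
p=vision.capture("top")
Q=cloud(p); c=np.c_[(Q[:,:2]-C)@x,(Q[:,:2]-C)@y,Q[:,2]]
k=(abs(c[:,0]+55)<35)&(abs(c[:,1]+20)<40)&(c[:,2]>60)&(c[:,2]<80); print(k.sum(),cv2.minAreaRect(c[k,:2].astype(np.float32)) if k.sum()>3 else 0)
```

```text
[499.7 176.2 468. ]
-55 60 187 ((-57.29118347167969, -22.70677947998047), (11.89111614227295, 30.162002563476562), 0.064897321164608) 68.19111210614653
-55 30 2756 ((-55.009620666503906, -19.990219116210938), (89.9075698852539, 79.88349914550781), 89.9788589477539) 34.42403968654085
55 60 90 ((50.994712829589844, -22.53101921081543), (12.703181266784668, 13.27505874633789), 11.226062774658203) 68.41891242808461
55 30 2460 ((55.049346923828125, -19.978927612304688), (79.98278045654297, 89.9168930053711), 0.12564244866371155) 34.590558733585425
square_weight 0.78 [256.2, 163.6] [491.7 103.2  16. ] -56.6962027390982 -22.27412584118647
round_weight 0.73 [322.2, 171.3] [594.7  80.7  16. ] 48.721521471649226 -20.758930889507024
t 11.6667 pos [494.6 109.9 349.6] shift [ -4.6   0.1 249.6] rot [-0.1  0.1  7.6]
52 ((-54.027191162109375, -22.648571014404297), (11.89782428741455, 29.998565673828125), 1.2762385606765747)
```

View pics/w2.png

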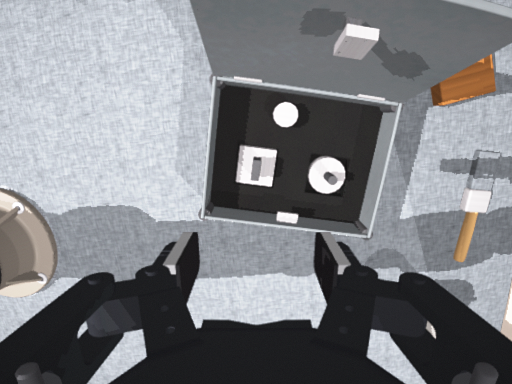

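Looking into the open case: the square weight's rib is at (257,168), the round weight at (326,176), the tin at (286,114). I'll finish the yaw and descend partway, then correct.

Emit:
play_rows(
  increments=[
    [[0.004,0,0.03,0,0,3.8,0.06],[0.003,0,0.04,0,0,3.8,0.06],[0,0,0.04,0,0,0,0.06],[0,0,0.04,0,0,0,0.06],[0,0,0.04,0,0,0,0.06]],
  ],
)

```text
time_s: 12.13
tool_pos: [495.7, 116.7, 158.8]
tool_rot: [0.0, 0.783, 0.622, 0.0]
wrist_force: [0.7, 0.5, 0.3]
opening: 0.7
finger_force: 0.0
```

Emit:
play_rows(
  increments=[
    [[0,0,0.03,0,0,0,0.06],[0,0,0.02,0,0,0,0.06],[0,0,0,0,0,0,0.06]],
  ],
)

```text
time_s: 12.38
tool_pos: [492.3, 115.7, 106.2]
tool_rot: [-0.001, 0.783, 0.622, -0.005]
wrist_force: [-0.6, -0.7, 0.4]
opening: 0.707
finger_force: 0.0
```

Run:
```python
from h import *
tgt([492.6,102.7,64],ydir=[.974,-.2266,0])
```

```text
t 12.3833 pos [492.3 115.7 106.2] shift [-12.4   3.6  42.2] rot [-0.44  0.34 -0.04]
```

Emit:
play_rows(
  increments=[
    [[-0.0062,0.0018,0,0,0,0,0.06],[-0.0062,0.0018,0,0,0,0,0.06],[0,0,0.01,0,0,0,0.06],[0,0,0.01,0,0,0,0.06],[0,0,0,0,0,0,0.06]],
  ],
)

```text
time_s: 12.8
tool_pos: [495.7, 103.6, 89.3]
tool_rot: [-0.001, 0.784, 0.621, -0.001]
wrist_force: [-0.5, -0.3, 0.2]
opening: 0.704
finger_force: 0.0
```

Run:
```python
from h import *
tgt([492.6,102.7,64],ydir=[.974,-.2266,0])
```

```text
t 12.8 pos [495.7 103.6  89.3] shift [-1.6 -2.7 25.3] rot [-0.1   0.02 -0.13]
```

Emit:
play_rows(
  increments=[
    [[-0.001,-0.0025,0.005,0,0,0,0.06],[0,0,0.01,0,0,0,0.05],[0,0,0.01,0,0,0,0.04],[0,0,0,0,0,0,0.035],[0,0,0,0,0,0,0.03]],
  ],
)

```text
time_s: 13.22
tool_pos: [493.2, 103.1, 64.5]
tool_rot: [-0.0, 0.784, 0.621, -0.001]
wrist_force: [-0.8, 0.3, -0.5]
opening: 0.352
finger_force: 0.0
```

Emit:
play_rows(
  increments=[
    [[0,0,0,0,0,0,0.02],[0,0,0,0,0,0,0.015],[0,0,0,0,0,0,0.01],[0,0,0,0,0,0,0.005],[0,0,0,0,0,0,0]],
  ],
)

```text
time_s: 13.63
tool_pos: [493.0, 103.5, 65.6]
tool_rot: [-0.001, 0.784, 0.621, -0.0]
wrist_force: [-5.4, 1.6, 5.3]
opening: 0.126
finger_force: 59.8
```

Emit:
play_rows(
  increments=[
    [[0,0,0,0,0,0,0],[0,0,0,0,0,0,0]],
  ],
)

```text
time_s: 13.8
tool_pos: [493.1, 103.5, 65.6]
tool_rot: [-0.001, 0.784, 0.621, -0.0]
wrist_force: [-4.8, 0.5, 5.6]
opening: 0.129
finger_force: 59.8
```

Emit:
play_rows(
  increments=[
    [[0,-0.0005,-0.005,0,0,0,0],[0,0,-0.006,0,0,0,0],[0,0,-0.007,0,0,0,0],[0,0,-0.01,0,0,0,0],[0,0,-0.015,0,0,0,0]],
  ],
)

```text
time_s: 14.22
tool_pos: [492.8, 103.1, 108.6]
tool_rot: [-0.0, 0.784, 0.621, -0.001]
wrist_force: [-0.3, -0.3, -4.6]
opening: 0.128
finger_force: 58.6
```

Emit:
play_rows(
  increments=[
    [[0,0,-0.02,0,0,0,0],[0,0,-0.025,0,0,0,0],[0,0,-0.025,0,0,0,0],[0,0,-0.015,0,0,0,0],[0,0,0,0,0,0,0]],
  ],
)

```text
time_s: 14.63
tool_pos: [496.2, 103.6, 197.5]
tool_rot: [0.001, 0.784, 0.621, 0.004]
wrist_force: [0.6, -0.5, -4.2]
opening: 0.13
finger_force: 58.9
```

Run:
```python
from h import *
np.set_printoptions(precision=2,suppress=True)
s,r=st(); print(s["wrist_force"],s["torque"],s["qpos"])
ims=[]
p=vision.capture("top")
for n in("square_outline","pattern_board","spool"):
    for d in vision.spot_point(n,p)[:1]: print(n,d["p"],d["pixel"],at_height(p,d["pixel"],4))
for d in vision.silhouettes("pattern_board",p)[:1]:
    P=cloud(p,d["region"]); print(len(P),np.median(P[:,2]))
    v,u=np.nonzero(d["region"]); Q=np.array([at_height(p,(a,b),4)[:2] for a,b in zip(u,v)],np.float32)
    print(cv2.minAreaRect(Q))
# black outline pixels near square
g=p["color"].max(2); pts=[]
for b in range(240,275):
    for a in range(325,372):
        if g[b,a]<95: pts.append(at_height(p,(a,b),4)[:2])
print(len(pts),cv2.minAreaRect(np.array(pts,np.float32)))
ims.append(cv2.resize(p["color"][190:290,300:400],(500,500),interpolation=cv2.INTER_CUBIC)); cv2.imwrite("pics/b1.png",ims[0])
tgt([443,-300,190],ydir=[1,0,0])
```

```text
[ 0.65 -0.52 -4.24] [ 0.02 -0.07 -0.03] [-0.83  0.23  0.63  1.96 -0.16  0.99 -0.36]
square_outline 0.89 [349.3, 257.5] [ 442.42 -304.18    4.  ]
spool 0.59 [345.0, 222.0] [ 543.57 -290.49    4.  ]
3140 5.294642302794841
((491.2160339355469, -293.500732421875), (237.71896362304688, 126.801513671875), 4.633464813232422)
5 ((438.92242431640625, -312.0459289550781), (68.09449005126953, 37.56836700439453), 3.227182149887085)
t 14.8833 pos [492.3 103.1 192. ] shift [-403.7   44.3    2.6] rot [ -0.14   0.08 -13.23]
```

View pics/b1.png

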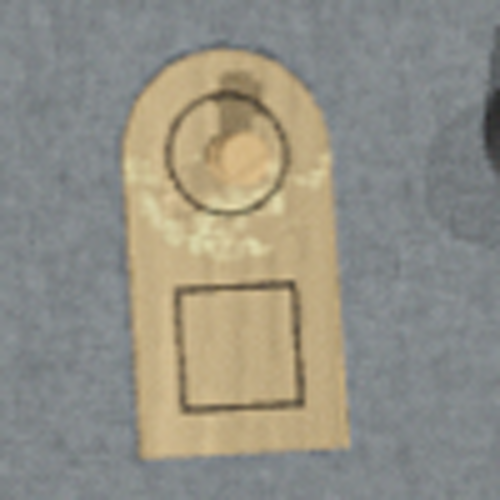

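The crop shows the board with its square outline centred near (239,346). It's turned a few degrees from world x, about +3 to 4.6°. I'll carry the weight to a point short of the outline and look from close by.

Emit:
play_rows(
  increments=[
    [[-0.02,0.003,0,0,0,0,0],[-0.033,0.0042,0,0,0,0,0],[-0.033,0.0042,0,0,0,0,0],[-0.033,0.0042,0,0,0,0,0],[-0.033,0.0042,0,0,0,0,0]],
  ],
)

```text
time_s: 15.3
tool_pos: [476.7, -50.5, 192.2]
tool_rot: [-0.001, 0.784, 0.621, -0.001]
wrist_force: [1.1, -0.7, -3.6]
opening: 0.128
finger_force: 58.7
```

Emit:
play_rows(
  increments=[
    [[-0.033,0.0042,0,0,0,0,0],[-0.033,0.0042,0,0,0,0,0],[-0.033,0.0042,0,0,0,0,0],[-0.033,0.0042,0,0,0,0,0],[-0.033,0.0042,0,0,0,0,0]],
  ],
)

```text
time_s: 15.72
tool_pos: [459.4, -215.8, 192.2]
tool_rot: [-0.001, 0.784, 0.621, -0.001]
wrist_force: [1.1, -0.5, -3.6]
opening: 0.131
finger_force: 58.7
```

Emit:
play_rows(
  increments=[
    [[-0.033,0.0042,0,0,0,-3.5,0],[-0.033,0.0042,0,0,0,-3.5,0],[-0.033,0.0042,0,0,0,-3.5,0],[-0.033,0.0042,0,0,0,-3.5,0],[-0.025,0.003,0,0,0,-3.5,0]],
  ],
)

```text
time_s: 16.13
tool_pos: [460.7, -375.1, 191.8]
tool_rot: [-0.001, 0.68, 0.733, -0.001]
wrist_force: [-0.0, -0.2, -4.2]
opening: 0.132
finger_force: 58.7
```

Emit:
play_rows(
  increments=[
    [[0,0,0,0,0,0,0],[0,0,0,0,0,0,0]],
  ],
)

```text
time_s: 16.3
tool_pos: [460.8, -373.8, 191.8]
tool_rot: [-0.001, 0.682, 0.732, -0.001]
wrist_force: [-0.3, 0.1, -4.1]
opening: 0.132
finger_force: 58.9
```

Run:
```python
from h import *
np.set_printoptions(precision=2,suppress=True)
p=vision.capture("wrist"); save(p,"w3"); print(p["cam_to_world"][:3,3])
for n in("square_outline","pattern_board"):
    for d in vision.spot_point(n,p)[:1]: print(n,d["p"],d["pixel"],at_height(p,d["pixel"],4))
for d in vision.silhouettes("square_weight",p)[:1]: print("w",d["p"],d["pixel"])
tgt([443,-300,190],ydir=[np.cos(.07),np.sin(.07),0])
```

```text
[ 455.04 -307.86  310.98]
square_outline 0.78 [240.3, 103.1] [ 437.43 -295.76    4.  ]
pattern_board 0.84 [287.6, 106.4] [ 485.74 -295.58    4.  ]
w 0.79 [257.6, 219.7]
t 16.5 pos [ 462.5 -370.5  192.4] shift [ 71.7 -14.    2.6] rot [-0.06 -0.11  0.37]
```

View pics/w3.png

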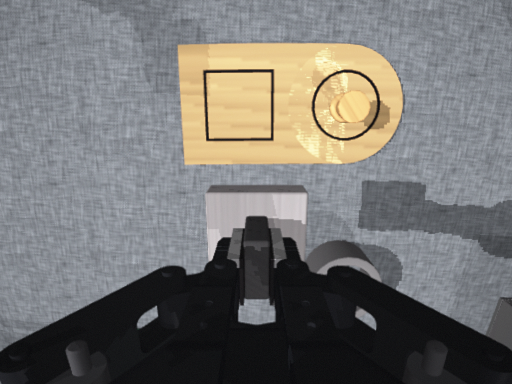

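The wrist view shows the outline with corners near (205,71), (272,70), (274,139), (207,140), and the held slab's front edge running from (206,187) to (305,186). Next is a fit of the outline and the slab edge.

```bash
cat > m.py <<'E'
from h import *
np.set_printoptions(precision=2,suppress=True)
def outline(p):
    g=p["color"].max(2); s=np.zeros_like(g); s[60:150,196:283]=255
    v,u=np.nonzero((g<90)&(s>0))
    return np.array([at_height(p,(a,b),4)[:2] for a,b in zip(u,v)],np.float32)
E
python3 - <<'E'
from m import *
p=vision.capture("wrist"); Q=outline(p); rect=cv2.minAreaRect(Q); print(len(Q),rect)
s,r=st(); z=s["tool_pos"][2]; M=r.as_matrix(); print("tool y yaw",np.degrees(np.arctan2(M[1,1],M[0,1])),"tcp",s["tool_pos"])
P=cloud(p); h=z-49.6+20
print("slab top expected",h)
loc=(P-np.array(s["tool_pos"]))@M
k=(abs(P[:,2]-h)<6)&(abs(loc[:,0])<45)&(abs(loc[:,1])<40); print(k.sum(),np.median(P[k,2]))
S=loc[k]; f=S[S[:,0]>8]
print("x max",np.percentile(f[:,0],[50,98,99.7]),"y range",np.percentile(f[:,1],[.3,2,98,99.7]))
# front edge of slab vs y
e=[(yy,S[abs(S[:,1]-yy)<2,0].max()) for yy in range(-24,25,4) if (abs(S[:,1]-yy)<2).any()]; e=np.array(e); c=np.polyfit(e[:,0],e[:,1],1); print("edge slope deg",np.degrees(c[0]),c[1])
E
```

```text
528 ((435.90020751953125, -298.48529052734375), (69.71107482910156, 68.92603302001953), 4.190372467041016)
tool y yaw 4.386490830269852 tcp [ 462.59 -370.57  192.72]
slab top expected 163.12454045290562
4471 161.34115934180545
x max [18.64 27.12 27.26] y range [-29.08 -27.98  25.38  26.38]
edge slope deg -0.08551639927916466 27.276422380175887
```

Emit:
play_rows(
  increments=[
    [[0.025,-0.0065,0,0,0,0,0],[0.025,-0.0065,0,0,0,0,0],[0.0233,-0.0065,0.01,0,0,0,0],[0,0,0.03,0,0,0,0],[0,0,0.03,0,0,0,0]],
  ],
)

```text
time_s: 16.97
tool_pos: [439.1, -298.1, 123.9]
tool_rot: [0.002, 0.679, 0.735, 0.002]
wrist_force: [1.4, -0.1, -3.9]
opening: 0.128
finger_force: 58.9
```

Emit:
play_rows(
  increments=[
    [[0,0,0.025,0,0,0,0],[0,0,0.015,0,0,0,0],[0,0,0.008,0,0,0,0],[0,0,0,0,0,0,0],[0,0,0,0,0,0,0]],
  ],
)

```text
time_s: 17.38
tool_pos: [437.9, -300.5, 75.8]
tool_rot: [0.0, 0.68, 0.733, 0.0]
wrist_force: [1.1, -0.4, -4.3]
opening: 0.126
finger_force: 58.8
```

Run:
```python
from m import *
p=vision.capture("wrist"); cv2.imwrite("pics/w4.png",cv2.resize(p["color"][120:300,140:400],(780,540)))
tgt([437.5,-299,74],ydir=[np.cos(.0733),np.sin(.0733),0])
```

```text
t 17.4333 pos [ 438.3 -301.    76.4] shift [ 2.  -0.7  2.4] rot [0.11 0.06 0.1 ]
```

View pics/w4.png

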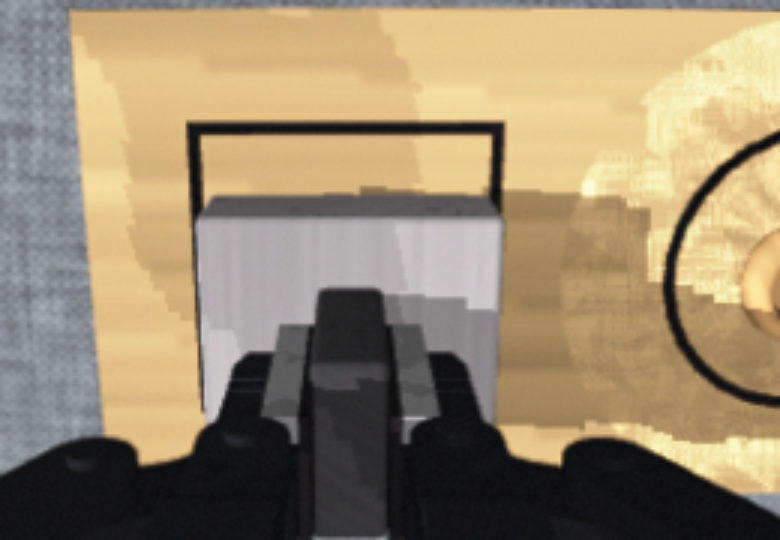

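Run:
```python
from m import *
p=vision.capture("wrist"); s,r=st(); T=np.array(s["tool_pos"]); b=T[2]-49.6
def L(c,h): 
    return r.inv().apply(at_height(p,(140+c[0]/3,120+c[1]/3),h)-T)
for n,c,h in(("outL",(193,128),4),("outR",(498,128),4),("topL",(198,217),b+20),("topR",(503,217),b+20),("botL",(207,198),b),("botR",(502,198),b)): print(n,L(c,h))
print(b)
```

```text
outL [ 36.59 -35.95  72.55]
outR [36.52 31.78 72.72]
topL [ 27.46 -28.05  29.49]
topR [27.39 25.87 29.63]
botL [ 26.13 -29.64  49.49]
botR [26.05 29.18 49.64]
27.0869646163412
```

Emit:
play_rows(
  increments=[
    [[0.0025,-0.001,0.006,0.1,0,0,0],[0,0,0.006,0,0,0,0],[0,0,0.005,0,0,0,0],[0,0,0.003,0,0,0,0],[0,0,0,0,0,0,0]],
  ],
)

```text
time_s: 17.9
tool_pos: [435.6, -297.8, 54.4]
tool_rot: [-0.001, 0.68, 0.733, -0.001]
wrist_force: [0.3, 0.4, -5.6]
opening: 0.128
finger_force: 59.0
```

Emit:
play_rows(
  increments=[
    [[0,0,0.001,0,0,0,0],[0,0,0,0,0,0,0]],
  ],
)

```text
time_s: 18.07
tool_pos: [436.1, -298.3, 54.2]
tool_rot: [-0.001, 0.68, 0.733, -0.001]
wrist_force: [-0.9, 0.7, -3.6]
opening: 0.125
finger_force: 59.0
```

Emit:
play_rows(
  increments=[
    [[0,0,0.001,0,0,0,0],[0,0,0,0,0,0,0]],
  ],
)

```text
time_s: 18.23
tool_pos: [436.4, -298.5, 53.6]
tool_rot: [-0.0, 0.68, 0.733, -0.0]
wrist_force: [0.2, -1.1, -2.9]
opening: 0.127
finger_force: 59.1
```

Run:
```python
from m import *
p=vision.capture("wrist"); cv2.imwrite("pics/w5.png",cv2.resize(p["color"][120:300,140:400],(780,540)))
print(st()[0]["wrist_force"],st()[0]["tool_pos"])
```

```text
[-0.13 -0.13 -2.09] [ 436.37 -298.48   53.61]
```

View pics/w5.png

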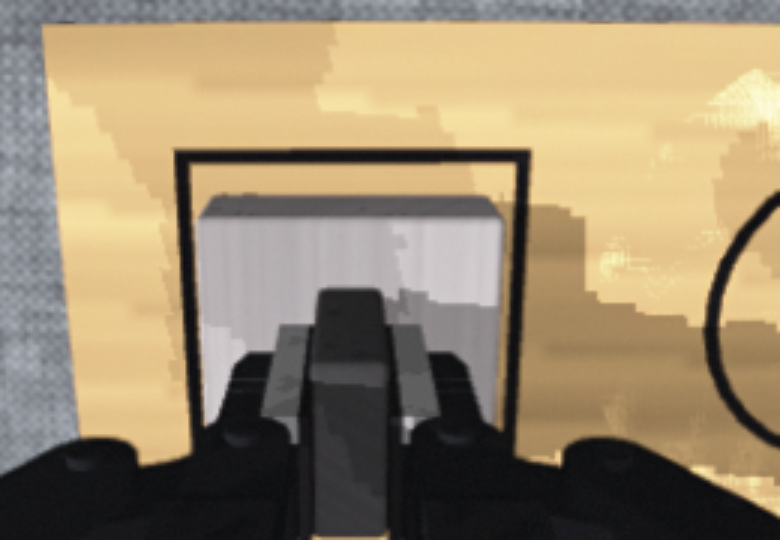

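The weight is just touching the board. It is centred side to side but about 1.5 mm short of centre in tool x. I'll lift it a hair, correct and set it down.

Emit:
play_rows(
  increments=[
    [[0,0,-0.002,0,0,0,0],[0.0015,0,0,0,0,0,0],[0,0,0.001,0,0,0,0],[0,0,0.001,0,0,0,0],[0,0,0.0005,0,0,0,0]],
  ],
)

```text
time_s: 18.7
tool_pos: [436.1, -296.4, 53.5]
tool_rot: [-0.001, 0.68, 0.733, -0.0]
wrist_force: [-3.7, 3.9, 9.9]
opening: 0.132
finger_force: 60.9
```

Emit:
play_rows(
  increments=[
    [[0,0,0.0005,0,0,0,0],[0,0,0,0,0,0,0]],
  ],
)

```text
time_s: 18.87
tool_pos: [436.1, -296.4, 53.5]
tool_rot: [-0.001, 0.68, 0.733, 0.0]
wrist_force: [-3.8, 3.0, 10.3]
opening: 0.129
finger_force: 61.0
```

Emit:
play_rows(
  increments=[
    [[0,0,0,0,0,0,0.016],[0,0,0,0,0,0,0.024],[0,0,0,0,0,0,0.035],[0,0,0,0,0,0,0.04],[0,0,0,0,0,0,0.04]],
  ],
)

```text
time_s: 19.28
tool_pos: [436.2, -296.8, 52.3]
tool_rot: [-0.0, 0.68, 0.733, -0.001]
wrist_force: [-0.5, 0.1, 0.7]
opening: 0.469
finger_force: 0.0
```

Emit:
play_rows(
  increments=[
    [[0,0,-0.005,0,0,0,0.04],[0,0,-0.01,0,0,0,0.04],[0,0,-0.02,0,0,0,0.04],[0,0,-0.03,0,0,0,0.04],[0,0,-0.03,0,0,0,0.04]],
  ],
)

```text
time_s: 19.7
tool_pos: [435.5, -296.6, 148.6]
tool_rot: [-0.001, 0.68, 0.733, -0.001]
wrist_force: [0.4, -0.0, 0.5]
opening: 0.469
finger_force: 0.0
```

Emit:
play_rows(
  increments=[
    [[-0.03,0,-0.02,0,0,0,0.04],[-0.03,0,-0.02,0,0,0,0.04],[-0.02,0,0,0,0,0,0.04],[0,0,0,0,0,0,0.04],[0,0,0,0,0,0,0.04]],
  ],
)

```text
time_s: 20.12
tool_pos: [441.7, -377.6, 188.2]
tool_rot: [-0.0, 0.681, 0.732, -0.001]
wrist_force: [0.1, 0.0, -0.1]
opening: 0.465
finger_force: 0.0
```

Run:
```python
from m import *
p=vision.capture("wrist"); cv2.imwrite("pics/w6.png",cv2.resize(p["color"],(768,576)))
C=np.array([552,112]); y=np.array([.2266,.974]); x=np.array([.974,-.2266])
q=vision.capture("side"); Q=cloud(q); c=np.c_[(Q[:,:2]-C)@x,(Q[:,:2]-C)@y-97,Q[:,2]-80]
m=(abs(c[:,0])<120)&(c[:,1]>-30)&(c[:,1]<110)&(abs(c[:,0])>60)
print("lid",[np.median(c[m&(abs(c[:,2]-z)<10),1]) for z in (40,160)])
P=cloud(p); k=(abs(P[:,2]-24)<4)&(abs(P[:,0]-436)<45)&(abs(P[:,1]+297)<45)
print(k.sum(),np.median(P[k,2]),cv2.minAreaRect(P[k,:2].astype(np.float32)))
```

```text
lid [np.float64(4.277956654551716), np.float64(36.12891772283302)]
3017 22.54836947173135 ((435.2130432128906, -297.1997375488281), (56.23794174194336, 55.26361846923828), 4.50847864151001)
```

View pics/w6.png

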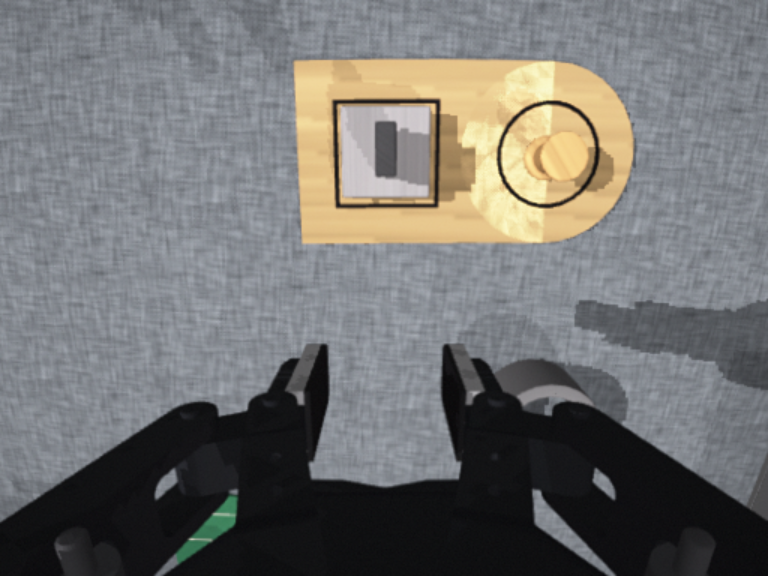

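The weight stands flat inside the outline: the slab spans (340–430, 104–198) within (335–438, 101–206), about 1 mm off centre and parallel to it. The lid still stands at about 1.8 rad. I'm handing in now.

```bash
python3 -c "
from plant import order; print(order.hand_in())"
```

```text
the job is handed in; nothing more can be done
None
```

The job is handed in: the lid stands open at about 1.8 rad, past upright, and the square weight sits released and flat inside the square outline, about 1 mm off centre; only those were moved, and the last reading was about 20 s of the 58 s limit.

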